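Index a spring-return rotary stop to its third click and hold it

TASK

Pick the short round steel offcut out of the path of the rotary stop's yellow arm and stand it upright on the table well clear of the stop and of everything its arm can sweep. Then grip the stop's black bar knob and turn it clockwise (seen from above), counting the clicks, to the third stop without running on past it towards the fourth, and finish still gripping the knob at the third stop: it springs back if let go. Do not push the yellow arm itself, and leave the two dark flat bars and the angle iron alone.

Things in the scene. Friction and masses are not known exactly. Their poses are not given: they have to be found in the camera images.
- rotary_stop: Fixed rotary indexing stop: round blue foot 156 mm across, 12 mm high, with a 50 mm wide tongue to 125 mm along its +x carrying a sprung roller plunger (all below 36 mm). Origin on the turning axis at table height, z up. A lobed steel plate 111 mm across turns on it with the yellow arm and black knob. One to four white dots on the foot mark where the arm points at stops one to four.
- plate (a joint): Angle of plate, arm and knob together, rad: 0 at home, grows clockwise seen from above. The roller clicks in at stops 0.393, 0.785, 1.178 (third), 1.571; travel ends at 1.72. A return spring (0.16 N m/rad) overcomes the clicks and drives it back if let go at the third stop; each click resists with 0.1 N m on leaving a stop, fading to 0 at the crest midway, then helps: grip with 30 N or more.
- knob_grip (a point): Point on the turning axis inside the bar of the knob, 60 mm above the table: a good TCP height to grip it.
- stop_arm: Yellow flat arm, rigid with plate and knob, 16 mm wide, 28 to 36 mm above the table, reaching 135 mm from the axis along its own +x, with a black rubber end 26 mm wide. Origin on the axis at table height. At home it points 130 degrees clockwise from the foot's +x, seen from above.
- bar_offcut: Short solid offcut of bright round steel bar, 42 mm diameter, 50 mm tall, about 0.3 to 0.6 kg, standing on the table in the arm's path about 112 mm from the axis. Origin: centre of its underside; z along the bar.
- short_bar: Bystander: short wide dark drilled bar 40 x 85 x 10 mm lying on the table, long along its y. Origin: centre of its underside.
- angle_iron: Bystander: dark piece of angle iron, 40 x 120 x 40 mm, long along its y, lying on the table. Origin: centre of its underside.
- flat_bar: Bystander: long narrow dark drilled flat bar 30 x 110 x 8 mm lying on the table, long along its y. Origin: centre of its underside.
- index_knob: Black bar knob on the turning axis, rigid with the plate: bar 48 mm long (along its x), 16 mm thick (y), 39 to 75 mm above the table, white line on top towards the arm. Origin on the axis at table height; x points outwards along the arm. Grip it from above across y, turn about the vertical axis.

How it is judged:
By the outcome, as a careful person would: the job done as asked, in the order asked, and still so for the second after the job is handed in, while the arm keeps its last pose, push and grip.
It also fails if it takes over 61 s, if anything falls off the work surface, if the arm or the gripper's body presses on something with over 40 N, if the wrist force passes 120 N, or if a joint passes its speed limit or range.

ROBOT

A 6-joint arm with a two-finger parallel gripper is mounted at the origin on a cart in front of the work surface, level with it; the furniture and walls round the work are solid. World frame = base frame: x ahead of the robot, y to its left, z up, the work surface at z = 0. Lengths are in mm, angles in rad, forces in N, time in s.
With the tool pointing down it reaches from about 350 to 975 mm from the base axis. Payload 7.1 kg.
Tool frame: the origin (TCP) lies between the finger pads, 19 mm behind the fingertips; this is the grasp point; x points along the fingers, y is the direction in which the jaws open and shut, and the axes are right-handed (so a half turn about x gives the same grasp; the last joint's range is limited). The gripper opens to 88 mm and grips with 3 to 60 N. Pads are 20 mm wide; open, the fingers measure 115 mm over their backs; the gripper's body (75 mm by 178 mm) begins 61 mm behind the grasp point.
Start: joints at [1.211, 0.423, 1.63, -0, 1.089, -0.019], TCP at [208.869, 589.049, 241.375] pointing down, gripper open.
Joint ranges: [-3, 3], [-0.9, 2.11], [0.09, 2.58], [-1.31, 4.45], [0.11, 2.69], [-2.54, 2.54]. Speed limits (rad/s): [2.39, 2.39, 3.01, 3.14, 3.14, 3.14].

INTERFACE

Orientations are given as a rotation vector (axis times angle).
In Python, from workcell import ctrl gives the robot as it stands.
- The arm moves only by the tool apply_moves, never from a script. Its argument "increments" is a list of rows, each an object with "gripper": the opening in per cent of the stroke, from 0 (shut) to 100 (fully open); "delta_pos": the shift along the tool's x, y, z in cm, a list of three; "dr": the turn, a rotation vector about the tool's x, y, z in rad, a list of three. In form: [{"gripper": gripper, "delta_pos": [dx, dy, dz], "dr": [ax, ay, az]}, ...]. A call has exactly 5 rows; each row shifts and turns the commanded pose from where the row before left it, along the tool's axes as they then stand; what a row does not reach is not made up. A row lasts 1/12 s, in which the tool goes at most 41.7 mm and 7.16 degrees, less where a joint would pass 70% of its speed; a pose out of reach is approached as far as the arm can. A call with a gripper value outside its range is refused whole. The fingers move at their own pace and stop on an object; the grip force is fixed at half the most. Time passes only in rows, so rows that do not move let the fingers close, or fill a call up. It gives the time, the measured TCP pose, the force and the opening at its end, in the units of the state.
- ctrl.get_obs(): the state, without advancing time (a new reading comes with each control period).
- ctrl.get_image(name): name is "scene" or "side" or "wrist"; returns a dict with "img" (384x512x3 uint8, red, green, blue), "range_z" (384x512 float32, mm along the optical axis (not along the pixel's ray), 0 where there is no reading), "mtx" (3x3 intrinsics, pixels), "rvec" (rotation vector, rad) and "tvec" (3), from world to camera coordinates, as OpenCV has them. Camera axes: x right, y down, z forward; pixel columns grow to the right and rows downward; lengths in mm; the calibration is good to about 2 mm. A picture is of the moment at which its call begins.
- ctrl.close_job(): hands the job in, once; it reports no verdict.
The state is a dict: "t": time; "qpos": joint angles; "qvel": joint speeds; "joint_torque": joint torques, N m; "ee_pos": TCP position; "orientation": TCP orientation; "ft_force": force on the tool from outside, world axes, zero at the start; "moment": the same for the moment, N m; "width": finger opening in mm.
Only numpy, scipy, OpenCV 4.12 (cv2) and the standard library are available. Lean on these libraries where they do the work, as an engineer would, in place of code of your own. Each camera call takes 0.05 s, during which the arm holds its last target. There are 200 camera calls.

## Working session

There is one attempt and no reset: what is moved stays moved. The work goes in short steps, Python scripts to look and compute and a tool call to move; the robot and the scene stay as the last step left them, time stands still between calls to the robot, and variables do not carry over. Pictures are saved under pics/ and viewed, about 8 in all and at most 12, crops included, and the job is handed in when it is done.

Besides the shell and the picture viewer there is one more tool, called after "Emit:" as name([rows], argument=value, ...), one row to a line, values as JSON. apply_moves: Moves the arm, as the interface text tells. Its arguments: {"type":"object","properties":{"increments":{"type":"array","items":{"type":"object","properties":{"gripper":{"type":"number"},"delta_pos":{"type":"array","items":{"type":"number"}},"dr":{"type":"array","items":{"type":"number"}}}}}},"required":["increments"]}

```bash
ls; mkdir -p pics; cat > h.py <<'E'
import numpy as np, cv2
from workcell import ctrl
def cam(n):
    d=ctrl.get_image(n); d['R']=cv2.Rodrigues(np.array(d['rvec'],float))[0]; d['t']=np.array(d['tvec'],float).ravel(); d['K']=np.array(d['mtx']); return d
def ray(d,u,v,z):
    r=d['R'].T@np.linalg.solve(d['K'],[u,v,1.]); c=-d['R'].T@d['t']; return c+r*(z-c[2])/r[2]
def cloud(d):
    v,u=np.mgrid[:384,:512]; p=np.stack([u,v,np.ones_like(u)],-1)@np.linalg.inv(d['K']).T*d['range_z'][...,None]
    return (p-d['t'])@d['R']
def save(d,n): cv2.imwrite('pics/'+n,d['img'][...,::-1])
E
python3 - <<'E'
from h import *
print({k:np.round(v,3) for k,v in ctrl.get_obs().items()})
ims=[]
for n in ('scene','side','wrist'):
    d=cam(n); save(d,n+'0.png'); np.save('pics/'+n+'_c.npy',cloud(d)); print(n,-d['R'].T@d['t'],d['K'][0,0]); ims.append(d['img'])
E
```

```text
pics
{'t': np.float64(0.0), 'qpos': array([ 1.211,  0.424,  1.631, -0.   ,  1.089, -0.019]), 'qvel': array([-0.001,  0.001,  0.001, -0.   , -0.002,  0.001]), 'joint_torque': array([ 1.0000e-03, -5.4462e+01, -2.7366e+01,  6.4000e-02,  2.3000e-02,
       -0.0000e+00]), 'ee_pos': array([208.67 , 588.576, 240.622]), 'orientation': array([ 0.266,  1.554, -0.269]), 'ft_force': array([ 0.961, -0.376, -0.007]), 'moment': array([ 0.025,  0.063, -0.003]), 'width': np.float64(87.626)}
scene [  70.78088052 -272.68015587  711.78021749] 451.191428428453
side [ 528.16073337 -575.66915705  687.25919708] 413.86623873128565
wrist [147.19135754 610.94740904 385.05802659] 295.2544223072102
```

View pics/scene0.png

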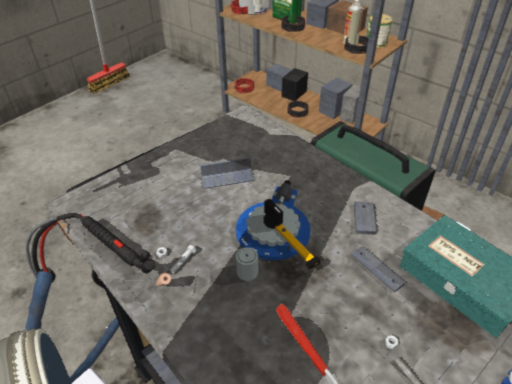

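View pics/side0.png

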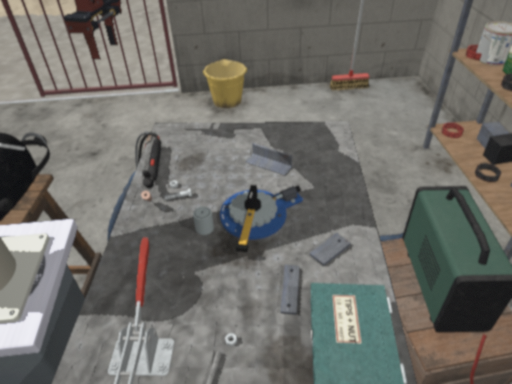

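The scene view shows the blue foot at about (273,230), the offcut at (247,264), the yellow arm tip at (315,262) and the knob at (272,212). In the side view the offcut is at (203,220), the knob at (252,195) and the arm tip at (242,247).

```bash
python3 - <<'E'
from h import *
for n in ('scene','side'):
    im=cv2.imread(f'pics/{n}0.png'); hsv=cv2.cvtColor(im,cv2.COLOR_BGR2HSV); c=np.load(f'pics/{n}_c.npy')
    H,S,V=cv2.split(hsv)
    roi=np.zeros(H.shape,bool)
    if n=='scene': roi[170:300,225:335]=1; g=(247,264)
    else: roi[170:270,185:310]=1; g=(203,220)
    blue=roi&(H>100)&(H<125)&(S>130)
    P=c[blue]; P=P[(P[:,2]>3)&(P[:,2]<20)]
    # restrict to rim: fit circle to convex hull with r=78
    # foot centre: least squares on hull pts far from plunger
    hull=cv2.convexHull(P[:,:2].astype(np.float32))[:,0]
    from scipy.optimize import least_squares
    s=least_squares(lambda q:np.hypot(*(hull-q).T)-78,P[:,:2].mean(0),loss='soft_l1',f_scale=2)
    print(n,'foot',s.x,'res',np.round(s.fun,0), 'z',np.median(P[:,2]))
    far=P[np.hypot(*(P[:,:2]-s.x).T)>95]; print(' tongue',far.mean(0) if len(far) else None,len(far))
    yel=roi&(H>15)&(H<32)&(S>150)&(V>100); Y=c[yel]; Y=Y[(Y[:,2]>25)&(Y[:,2]<45)]
    d=Y[:,:2]-s.x; vx,vy,x0,y0=cv2.fitLine(Y[:,:2].astype(np.float32),cv2.DIST_HUBER,0,.01,.01).ravel()
    print(' yellow mean',Y.mean(0),'dir deg',np.degrees(np.arctan2(vy,vx)),'maxr',np.hypot(*d.T).max(),'offset',vx*(s.x[1]-y0)-vy*(s.x[0]-x0))
    K=c[roi&(c[...,2]>66)&(c[...,2]<90)&(V<90)]
    print(' knob top',K.mean(0),K.min(0),K.max(0),len(K))
    O=c[g[1]-25:g[1]+25,g[0]-18:g[0]+18].reshape(-1,3); T=O[(O[:,2]>44)&(O[:,2]<56)]; T=T[np.hypot(*(T[:,:2]-np.median(T[:,:2],0)).T)<30]
    print(' offcut top',T.mean(0),cv2.minEnclosingCircle(T[:,:2].astype(np.float32)),len(T), 'r from axis',np.hypot(*(T.mean(0)[:2]-s.x)))
    # obstacles map near
    for u,v in ([(285,190),(227,175),(365,218),(378,270),(430,290),(300,330),(185,258),(162,252),(120,240)] if n=='scene' else [(290,190),(270,160),(330,250),(290,290),(350,320),(143,270),(180,195),(152,160)]):
        print('  ',(u,v),np.round(c[v,u]))
E
```

```text
scene foot [570.69458722 113.05090372] res [47. 46.  0. -0. -1. -2. -2. -1. -1.  0.  1.  1.  0.  0.  1.  1.  1.  1.
  1.  0.  0. -1. -1. -1. -2. -2. -2. 44.] z 10.655785720614084
 tongue [679.49959364 150.59708434   9.90869185] 30
 yellow mean [548.70883747  41.10424475  34.80349181] dir deg 74.53899 maxr 124.641201558276 offset -2.1899628080925417
 knob top [567.37671278 111.90646715  72.4282959 ] [556.48887127  88.59958779  66.06752891] [583.64535884 135.48773235  75.84357535] 171
 offcut top [454.36750619  83.57139985  49.44143255] ((455.5313415527344, 84.53826141357422), 21.247793197631836) 334 r from axis 120.00429546921242
   (285, 190) [658. 149.  31.]
   (227, 175) [636. 304.   3.]
   (365, 218) [718. -20.   9.]
   (378, 270) [ 616. -108.    8.]
   (430, 290) [ 642. -203.    1.]
   (300, 330) [ 365. -100.  117.]
   (185, 258) [399. 196.   8.]
   (162, 252) [383. 247.   1.]
   (120, 240) [339. 318.  23.]
side foot [575.18039233 112.52809924] res [43. 43. 40. -1.  0. -0. -1. -1.  1.  1.  2.  2.  2.  2.  0. -0.  2.  1.
 -0. -2. -2. -2. -2. -3. 42.] z 10.466344729014088
 tongue [685.02534373 141.93420445   9.80948505] 28
 yellow mean [551.11936028  36.69403456  34.49869365] dir deg 73.54172 maxr 122.21654427862865 offset -1.47597871212173
 knob top [572.02183694 109.48295915  72.54383268] [559.80683096  88.49463976  66.46791437] [583.90722507 137.51943794  76.08282987] 114
 offcut top [458.86943206  81.8473434   49.14812391] ((458.2252197265625, 84.45453643798828), 21.331193923950195) 220 r from axis 120.28943536151978
   (290, 190) [666. 150.  34.]
   (270, 160) [639. 312.   4.]
   (330, 250) [724. -22.   9.]
   (290, 290) [ 624. -110.    8.]
   (350, 320) [ 707. -214.   56.]
   (143, 270) [ 364. -111.  114.]
   (180, 195) [401. 195.  10.]
   (152, 160) [329. 312.  36.]
```

View pics/wrist0.png

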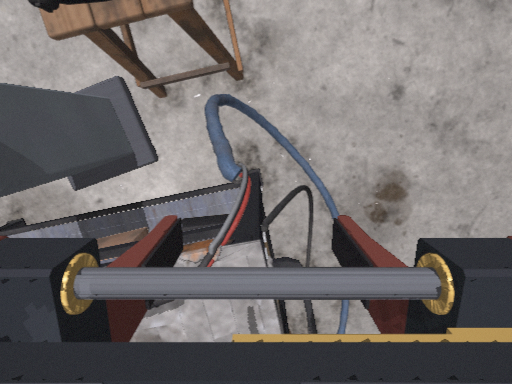

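The wrist view shows only the gripper with floor and cable behind it, so it's no help from this pose. Next I'll check the tool orientation, the red handle's position and the free space.

```bash
python3 - <<'E'
from h import *
o=ctrl.get_obs(); R=cv2.Rodrigues(np.array(o['orientation']))[0]; print(np.round(R,3))
for n in ('scene','side'):
    im=cv2.imread(f'pics/{n}0.png'); H,S,V=cv2.split(cv2.cvtColor(im,cv2.COLOR_BGR2HSV)); c=np.load(f'pics/{n}_c.npy')
    red=((H<8)|(H>172))&(S>150)&(V>100); P=c[red]; P=P[(P[:,0]<650)&(P[:,0]>250)&(P[:,1]<50)&(P[:,1]>-300)&(P[:,2]<300)]
    print(n,'red',P.min(0),P.max(0),P[P[:,0].argmax()])
    for t in [(470,290),(480,290),(500,300)]:
        m=np.hypot(c[...,0]-t[0],c[...,1]-t[1])<70; print(t,m.sum(),np.percentile(c[m][:,2],[1,50,99]).round(1))
    m=(c[...,0]>430)&(c[...,0]<700)&(c[...,1]>200)&(c[...,1]<420)&(c[...,2]>6)&(c[...,2]<60)
    print('tall N',c[m].min(0),c[m].max(0))
E
```

```text
[[-0.     0.334  0.942]
 [-0.001  0.942 -0.334]
 [-1.    -0.001 -0.   ]]
scene red [ 346.65121941 -156.5094252    -3.27967759] [441.33115979 -25.9550243  143.87497001] [441.33115979 -25.9550243   -1.53951917]
(470, 290) 2421 [-4.5 -1.4  1.6]
(480, 290) 2384 [-4.5 -1.4  1.6]
(500, 300) 2249 [-4.6 -1.3  1.6]
tall N [588.48095077 273.68382704   6.0288702 ] [689.03931663 349.64239879  41.12557713]
side red [ 350.66790117 -153.17394033   85.25271495] [371.77957955 -63.08454563 141.15859942] [371.77957955 -75.7851687  135.9390604 ]
(470, 290) 1370 [-4.8 -1.6  1.6]
(480, 290) 1372 [-4.8 -1.6  1.7]
(500, 300) 1331 [-4.8 -1.6  1.8]
tall N [593.36172122 272.23398583   6.01929613] [690.46165521 350.22942855  41.64773566]
```

Emit:
apply_moves([
  {"gripper": 100, "delta_pos": [0.47, -2.62, 2.68], "dr": [0, 0, 0]},
  {"gripper": 100, "delta_pos": [0.47, -2.62, 2.68], "dr": [0, 0, 0]},
  {"gripper": 100, "delta_pos": [0.47, -2.62, 2.68], "dr": [0, 0, 0]},
  {"gripper": 100, "delta_pos": [0.47, -2.62, 2.68], "dr": [0, 0, 0]},
  {"gripper": 100, "delta_pos": [0.47, -2.62, 2.68], "dr": [0, 0, 0]},
])

```text
t: 0.57
ee_pos: [291.6, 419.1, 217.5]
orientation: [0.267, 1.554, -0.267]
ft_force: [0.4, 0.4, 0.2]
width: 87.8
```

Emit:
apply_moves([
  {"gripper": 100, "delta_pos": [0.47, -2.62, 2.68], "dr": [0, 0, 0]},
  {"gripper": 100, "delta_pos": [0.47, -2.62, 2.68], "dr": [0, 0, 0]},
  {"gripper": 100, "delta_pos": [0.47, -2.62, 2.68], "dr": [0, 0, 0]},
  {"gripper": 100, "delta_pos": [0.47, -2.62, 2.68], "dr": [0, 0, 0]},
  {"gripper": 100, "delta_pos": [0.47, -2.62, 2.68], "dr": [0, 0, 0]},
])

```text
t: 0.98
ee_pos: [374.3, 250.9, 194.2]
orientation: [0.267, 1.554, -0.267]
ft_force: [0.1, 0.4, -0.5]
width: 88.0
```

Emit:
apply_moves([
  {"gripper": 100, "delta_pos": [0.47, -2.62, 2.68], "dr": [0, 0, 0]},
  {"gripper": 100, "delta_pos": [0.47, -2.62, 2.68], "dr": [0, 0, 0]},
  {"gripper": 100, "delta_pos": [0.47, -2.62, 2.68], "dr": [0, 0, 0]},
  {"gripper": 100, "delta_pos": [0.47, -2.62, 2.68], "dr": [0, 0, 0]},
  {"gripper": 100, "delta_pos": [0.47, -2.62, 2.68], "dr": [0, 0, 0]},
])

```text
t: 1.4
ee_pos: [456.8, 82.5, 170.7]
orientation: [0.267, 1.554, -0.267]
ft_force: [0.9, 0.4, -0.3]
width: 87.7
```

Emit:
apply_moves([
  {"gripper": 100, "delta_pos": [0, 0, 0], "dr": [-0.103, 0, 0]},
  {"gripper": 100, "delta_pos": [0, 0, 0], "dr": [-0.103, 0, 0]},
  {"gripper": 100, "delta_pos": [0, 0, 0], "dr": [-0.103, 0, 0]},
  {"gripper": 100, "delta_pos": [0, 0, 0], "dr": [-0.103, 0, 0]},
  {"gripper": 100, "delta_pos": [0, 0, 0], "dr": [-0.103, 0, 0]},
])

```text
t: 1.82
ee_pos: [456.3, 84.0, 170.7]
orientation: [-0.14, 1.567, 0.14]
ft_force: [-0.6, 0.5, -0.4]
width: 88.2
```

```bash
cat >> h.py <<'E'
def to(p=None,yaw=None):
    o=ctrl.get_obs(); R=cv2.Rodrigues(np.array(o['orientation']))[0]; y=np.degrees(np.arctan2(R[1,1],R[0,1]))
    print('t',round(float(o['t']),2),'pos',np.round(o['ee_pos'],1),'yaw_y',round(y,2),'xdir',np.round(R[:,0],3),'F',np.round(o['ft_force'],1),'Mz',np.round(o['moment'],2),'w',round(float(o['width']),1),'q',np.round(o['qpos'],2))
    if p is not None: d=R.T@(np.array(p)-o['ee_pos'])/10; print('tool cm',np.round(d,2),'norm',round(np.linalg.norm(d),2))
    if yaw is not None: print('dr x',np.round(-np.radians(yaw-y),3))
E
python3 - <<'E'
from h import *
to((457,84,30),100)
d=cam('wrist'); save(d,'w1.png'); np.savez('pics/w1.npz',c=cloud(d))
E
```

```text
t 1.82 pos [456.3  84.  170.7] yaw_y 100.24 xdir [-0. -0. -1.] F [-0.6  0.5 -0.4] Mz [ 0.11  0.   -0.01] w 88.2 q [ 0.16  0.3   2.03  0.    0.81 -1.59]
tool cm [ 1.407e+01 -1.000e-02  7.000e-02] norm 14.07
dr x 0.004
```

View pics/w1.png

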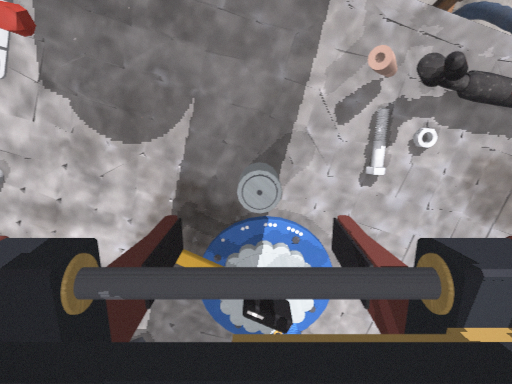

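The wrist view shows the offcut top at (260,190), centred between the jaws. The dot groups are at about (222,241), (242,230), (269,225) and (295,231), and the knob top is near (265,315).

```bash
python3 - <<'E'
from h import *
c=np.load('pics/w1.npz')['c']; im=cv2.imread('pics/w1.png')
T=c[160:225,225:295].reshape(-1,3); T=T[(T[:,2]>44)&(T[:,2]<56)]
print('offcut',T.mean(0),cv2.minEnclosingCircle(T[:,:2].astype(np.float32)))
m=(im.min(2)>190); m[:215]=0; m[250:]=0; m[:,:210]=0; m[:,315:]=0
m&=(c[...,2]<20)
n,l,s,ce=cv2.connectedComponentsWithStats(m.astype(np.uint8))
for k in range(1,n):
    p=c[l==k].mean(0); print(ce[k].round(1),s[k,4],p.round(1),'ang',np.degrees(np.arctan2(p[1]-112,p[0]-571)).round(1),'r',np.hypot(p[0]-571,p[1]-112).round(1))
H,S,V=cv2.split(cv2.cvtColor(im,cv2.COLOR_BGR2HSV))
b=(H>100)&(H<125)&(S>130)&(c[...,2]>5)&(c[...,2]<18); b[:215]=0; P=c[b]
h=cv2.convexHull(P[:,:2].astype(np.float32))[:,0]
from scipy.optimize import least_squares
q=least_squares(lambda q:np.hypot(*(h-q).T)-78,[571,112],loss='soft_l1',f_scale=1); print('foot',q.x,q.fun.round(0))
E
```

```text
offcut [455.38264474  85.63092943  51.7925657 ] ((456.51275634765625, 85.87326049804688), 20.9183349609375)
[269.8 224.2] 11 [499.2 106.   13.4] ang -175.2 r 72.1
[265.3 224.3] 3 [500.1 101.2  13.7] ang -171.4 r 71.7
[274.5 224.8] 10 [499.1 111.2  13.2] ang -179.3 r 71.9
[246.8 227. ] 4 [506.9  82.   13. ] ang -154.9 r 70.7
[294.6 230.7] 47 [501.8 134.   13.4] ang 162.4 r 72.6
[242.3 228.3] 3 [509.2  77.5  13.3] ang -150.9 r 70.8
[268. 242.] 1 [517.2 107.2  19.8] ang -174.9 r 54.0
[281.5 243. ] 2 [515.7 121.7  20. ] ang 170.1 r 56.1
[286. 245.] 1 [517.6 127.1  18.9] ang 164.2 r 55.5
foot [570.04654974 114.47898275] [-2. -4. -5.  3. -1. -1. -1. -1. -2. -2. -1. -1. -1. -1. -1. -1. -1. -1.
 -1. -1. -1. -0. -1. -1. -1. -0. -0. -0. -0. -0.  0.  0. -0. -0. -0. -0.
 -0.  0.  0. -0. -0. -0. -1. -1. -2. -2. -2. -2. -2. -1. -2. -2. -1. -1.
 -1.]
```

Emit:
apply_moves([
  {"gripper": 100, "delta_pos": [2.8, 0, 0], "dr": [0, 0, 0]},
  {"gripper": 100, "delta_pos": [2.8, 0, 0], "dr": [0, 0, 0]},
  {"gripper": 100, "delta_pos": [1.6, 0, 0], "dr": [0, 0, 0]},
  {"gripper": 100, "delta_pos": [0, 0, 0], "dr": [0, 0, 0]},
  {"gripper": 100, "delta_pos": [0, 0, 0], "dr": [0, 0, 0]},
])

```text
t: 2.28
ee_pos: [455.8, 84.2, 98.4]
orientation: [-0.136, 1.569, 0.136]
ft_force: [-0.0, 0.3, 1.2]
width: 88.1
```

Emit:
apply_moves([
  {"gripper": 100, "delta_pos": [2.5, 0.1, 0], "dr": [0, 0, 0]},
  {"gripper": 100, "delta_pos": [2.5, 0, 0], "dr": [0, 0, 0]},
  {"gripper": 100, "delta_pos": [1.8, 0, 0], "dr": [0, 0, 0]},
  {"gripper": 100, "delta_pos": [0, 0, 0], "dr": [0, 0, 0]},
  {"gripper": 40, "delta_pos": [0, 0, 0], "dr": [0, 0, 0]},
])

```text
t: 2.7
ee_pos: [456.5, 85.3, 31.5]
orientation: [-0.136, 1.567, 0.136]
ft_force: [-0.3, 0.1, 0.6]
width: 84.7
```

Emit:
apply_moves([
  {"gripper": 10, "delta_pos": [0, 0, 0], "dr": [0, 0, 0]},
  {"gripper": 10, "delta_pos": [0, 0, 0], "dr": [0, 0, 0]},
  {"gripper": 10, "delta_pos": [0, 0, 0], "dr": [0, 0, 0]},
  {"gripper": 10, "delta_pos": [0, 0, 0], "dr": [0, 0, 0]},
  {"gripper": 10, "delta_pos": [0, 0, 0], "dr": [0, 0, 0]},
])

```text
t: 3.12
ee_pos: [456.6, 85.3, 31.5]
orientation: [-0.137, 1.565, 0.137]
ft_force: [0.3, 0.7, 0.2]
width: 51.4
```

Emit:
apply_moves([
  {"gripper": 10, "delta_pos": [0, 0, 0], "dr": [0, 0, 0]},
  {"gripper": 10, "delta_pos": [0, 0, 0], "dr": [0, 0, 0]},
  {"gripper": 10, "delta_pos": [0, 0, 0], "dr": [0, 0, 0]},
  {"gripper": 10, "delta_pos": [-0.5, 0, 0], "dr": [0, 0, 0]},
  {"gripper": 10, "delta_pos": [-0.5, 0, 0], "dr": [0, 0, 0]},
])

```text
t: 3.53
ee_pos: [455.6, 85.2, 40.8]
orientation: [-0.137, 1.568, 0.137]
ft_force: [0.4, -0.3, -3.5]
width: 41.8
```

Emit:
apply_moves([
  {"gripper": 10, "delta_pos": [-1, 0, 0], "dr": [0, 0, 0]},
  {"gripper": 10, "delta_pos": [-1.5, 0, 0], "dr": [0, 0, 0]},
  {"gripper": 10, "delta_pos": [-1.5, 0, 0], "dr": [0, 0, 0]},
  {"gripper": 10, "delta_pos": [-1.5, 0, 0], "dr": [0, 0, 0]},
  {"gripper": 10, "delta_pos": [-0.5, 0, 0], "dr": [0, 0, 0]},
])

```text
t: 3.95
ee_pos: [457.1, 85.4, 103.1]
orientation: [-0.137, 1.564, 0.137]
ft_force: [-0.5, -0.1, -4.2]
width: 42.0
```

Emit:
apply_moves([
  {"gripper": 10, "delta_pos": [0, 1, 0.3], "dr": [0, 0, 0]},
  {"gripper": 10, "delta_pos": [0, 2, 0.6], "dr": [0, 0, 0]},
  {"gripper": 10, "delta_pos": [0, 2.5, 0.8], "dr": [0, 0, 0]},
  {"gripper": 10, "delta_pos": [0, 2.5, 0.8], "dr": [0, 0, 0]},
  {"gripper": 10, "delta_pos": [0, 2.5, 0.7], "dr": [0, 0, 0]},
])

```text
t: 4.37
ee_pos: [469.2, 195.8, 100.2]
orientation: [-0.136, 1.567, 0.136]
ft_force: [-0.5, 0.3, -4.6]
width: 41.3
```

Emit:
apply_moves([
  {"gripper": 10, "delta_pos": [0, 2.5, 0.8], "dr": [0, 0, 0]},
  {"gripper": 10, "delta_pos": [0, 2.5, 0.8], "dr": [0, 0, 0]},
  {"gripper": 10, "delta_pos": [0, 2.2, 0.7], "dr": [0, 0, 0]},
  {"gripper": 10, "delta_pos": [0, 1.5, 0.4], "dr": [0, 0, 0]},
  {"gripper": 10, "delta_pos": [0, 0.5, 0.1], "dr": [0, 0, 0]},
])

```text
t: 4.78
ee_pos: [481.0, 292.1, 100.2]
orientation: [-0.138, 1.566, 0.139]
ft_force: [0.4, 0.7, -3.0]
width: 41.2
```

```bash
python3 - <<'E'
from h import *
to((480,290,31.8),100)
E
```

```text
t 4.78 pos [481.  292.1 100.2] yaw_y 100.09 xdir [ 0.  0. -1.] F [ 0.4  0.7 -3. ] Mz [ 0.1  -0.02  0.01] w 41.2 q [ 0.52  0.53  1.85  0.    0.76 -1.22]
tool cm [ 6.84 -0.2  -0.14] norm 6.85
dr x 0.002
```

Emit:
apply_moves([
  {"gripper": 10, "delta_pos": [2, 0, 0], "dr": [0, 0, 0]},
  {"gripper": 10, "delta_pos": [2, 0, 0], "dr": [0, 0, 0]},
  {"gripper": 10, "delta_pos": [1.5, 0, 0], "dr": [0, 0, 0]},
  {"gripper": 10, "delta_pos": [0.8, 0, 0], "dr": [0, 0, 0]},
  {"gripper": 10, "delta_pos": [0.3, 0, 0], "dr": [0, 0, 0]},
])

```text
t: 5.2
ee_pos: [479.9, 288.5, 33.2]
orientation: [-0.138, 1.57, 0.135]
ft_force: [0.0, 0.6, -3.2]
width: 41.5
```

Emit:
apply_moves([
  {"gripper": 10, "delta_pos": [0.1, 0, 0], "dr": [0, 0, 0]},
  {"gripper": 10, "delta_pos": [0.1, 0, 0], "dr": [0, 0, 0]},
  {"gripper": 10, "delta_pos": [0, 0, 0], "dr": [0, 0, 0]},
  {"gripper": 10, "delta_pos": [0, 0, 0], "dr": [0, 0, 0]},
  {"gripper": 10, "delta_pos": [0, 0, 0], "dr": [0, 0, 0]},
])

```text
t: 5.62
ee_pos: [481.6, 289.9, 33.6]
orientation: [-0.136, 1.565, 0.137]
ft_force: [0.1, -0.1, -2.3]
width: 41.7
```

Emit:
apply_moves([
  {"gripper": 10, "delta_pos": [0.1, 0, 0], "dr": [0, 0, 0]},
  {"gripper": 10, "delta_pos": [0, 0, 0], "dr": [0, 0, 0]},
  {"gripper": 10, "delta_pos": [0, 0, 0], "dr": [0, 0, 0]},
  {"gripper": 10, "delta_pos": [0, 0, 0], "dr": [0, 0, 0]},
  {"gripper": 10, "delta_pos": [0, 0, 0], "dr": [0, 0, 0]},
])

```text
t: 6.03
ee_pos: [481.2, 289.7, 31.9]
orientation: [-0.137, 1.566, 0.137]
ft_force: [-0.5, -0.2, -4.3]
width: 41.6
```

Emit:
apply_moves([
  {"gripper": 10, "delta_pos": [0.05, 0, 0], "dr": [0, 0, 0]},
  {"gripper": 10, "delta_pos": [0, 0, 0], "dr": [0, 0, 0]},
  {"gripper": 10, "delta_pos": [0.05, 0, 0], "dr": [0, 0, 0]},
  {"gripper": 10, "delta_pos": [0, 0, 0], "dr": [0, 0, 0]},
  {"gripper": 10, "delta_pos": [0, 0, 0], "dr": [0, 0, 0]},
])

```text
t: 6.45
ee_pos: [481.1, 289.7, 31.2]
orientation: [-0.137, 1.566, 0.137]
ft_force: [-1.8, -1.5, 3.5]
width: 41.4
```

Emit:
apply_moves([
  {"gripper": 60, "delta_pos": [0, 0, 0], "dr": [0, 0, 0]},
  {"gripper": 70, "delta_pos": [0, 0, 0], "dr": [0, 0, 0]},
  {"gripper": 100, "delta_pos": [0, 0, 0], "dr": [0, 0, 0]},
  {"gripper": 100, "delta_pos": [0, 0, 0], "dr": [0, 0, 0]},
  {"gripper": 100, "delta_pos": [0, 0, 0], "dr": [0, 0, 0]},
])

```text
t: 6.87
ee_pos: [481.3, 289.7, 30.8]
orientation: [-0.137, 1.566, 0.137]
ft_force: [-0.8, 0.3, -0.4]
width: 71.3
```

Emit:
apply_moves([
  {"gripper": 100, "delta_pos": [0, 0, 0], "dr": [0, 0, 0]},
  {"gripper": 100, "delta_pos": [-1, 0, 0], "dr": [0, 0, 0]},
  {"gripper": 100, "delta_pos": [-2, 0, 0], "dr": [0, 0, 0]},
  {"gripper": 100, "delta_pos": [-3, 0, 0], "dr": [0, 0, 0]},
  {"gripper": 100, "delta_pos": [-3, 0, 0], "dr": [0, 0, 0]},
])

```text
t: 7.28
ee_pos: [480.6, 289.3, 121.8]
orientation: [-0.137, 1.568, 0.136]
ft_force: [0.6, -0.1, -0.9]
width: 87.6
```

Emit:
apply_moves([
  {"gripper": 100, "delta_pos": [-3, 0, 0], "dr": [0, 0, 0]},
  {"gripper": 100, "delta_pos": [-3, 0, 0], "dr": [0, 0, 0]},
  {"gripper": 100, "delta_pos": [-1, 0, 0], "dr": [0, 0, 0]},
  {"gripper": 100, "delta_pos": [0, 0, 0], "dr": [0.1, 0, 0]},
  {"gripper": 100, "delta_pos": [0, 0, 0], "dr": [0.1, 0, 0]},
])

```text
t: 7.7
ee_pos: [481.5, 289.9, 192.4]
orientation: [0.025, 1.569, -0.023]
ft_force: [-0.7, -0.1, -1.0]
width: 87.5
```

Emit:
apply_moves([
  {"gripper": 100, "delta_pos": [0, 0, 0], "dr": [0.12, 0, 0]},
  {"gripper": 100, "delta_pos": [0, 0, 0], "dr": [0.12, 0, 0]},
  {"gripper": 100, "delta_pos": [0, 0, 0], "dr": [0.12, 0, 0]},
  {"gripper": 100, "delta_pos": [0, 0, 0], "dr": [0.12, 0, 0]},
  {"gripper": 100, "delta_pos": [0, 0, 0], "dr": [0.12, 0, 0]},
])

```text
t: 8.12
ee_pos: [480.8, 289.5, 190.7]
orientation: [0.494, 1.514, -0.495]
ft_force: [-0.2, 0.3, 0.4]
width: 87.9
```

Emit:
apply_moves([
  {"gripper": 100, "delta_pos": [0, 0, 0], "dr": [0.12, 0, 0]},
  {"gripper": 100, "delta_pos": [0, 0, 0], "dr": [0.12, 0, 0]},
  {"gripper": 100, "delta_pos": [0, 0, 0], "dr": [0.12, 0, 0]},
  {"gripper": 100, "delta_pos": [0, 0, 0], "dr": [0.12, 0, 0]},
  {"gripper": 100, "delta_pos": [0, 0, 0], "dr": [0.12, 0, 0]},
])

```text
t: 8.53
ee_pos: [480.8, 289.5, 190.7]
orientation: [0.955, 1.351, -0.956]
ft_force: [1.1, 0.1, -0.1]
width: 87.5
```

Emit:
apply_moves([
  {"gripper": 100, "delta_pos": [0, 0, 0], "dr": [0.12, 0, 0]},
  {"gripper": 100, "delta_pos": [0, 0, 0], "dr": [0.12, 0, 0]},
  {"gripper": 100, "delta_pos": [0, 0, 0], "dr": [0.12, 0, 0]},
  {"gripper": 100, "delta_pos": [0, 0, 0], "dr": [0.12, 0, 0]},
  {"gripper": 100, "delta_pos": [0, 0, 0], "dr": [0.12, 0, 0]},
])

```text
t: 8.95
ee_pos: [480.8, 289.5, 190.7]
orientation: [1.398, 1.074, -1.399]
ft_force: [0.4, 0.3, -0.2]
width: 87.6
```

```bash
python3 - <<'E'
from h import *
to((571,112,170),-17.7)
for n in ('scene','side'):
    d=cam(n); save(d,n+'2.png'); c=cloud(d)
    m=(np.hypot(c[...,0]-481,c[...,1]-290)<40)&(c[...,2]>44)&(c[...,2]<58); T=c[m]; print(n,len(T),T.mean(0) if len(T) else '',cv2.minEnclosingCircle(T[:,:2].astype(np.float32)))
E
```

```text
t 8.95 pos [480.8 289.5 190.7] yaw_y -14.95 xdir [-0.001 -0.    -1.   ] F [ 0.4  0.3 -0.2] Mz [-0.02  0.11 -0.03] w 87.6 q [0.52 0.4  1.81 0.   0.94 0.78]
tool cm [ 2.07 13.29 14.82] norm 20.02
dr x 0.048
scene 237 [479.37397236 286.73884897  49.17264638] ((481.32672119140625, 287.9953308105469), 22.212554931640625)
side 136 [483.90703221 284.32698743  48.93920017] ((483.8978576660156, 287.30712890625), 21.744714736938477)
```

The depth check puts the offcut upright at about (482,288) with its top at 49 mm. Now I'll go over the knob.

Emit:
apply_moves([
  {"gripper": 100, "delta_pos": [0, 1.9, 2.1], "dr": [0, 0, 0]},
  {"gripper": 100, "delta_pos": [0, 1.9, 2.1], "dr": [0, 0, 0]},
  {"gripper": 100, "delta_pos": [0, 1.9, 2.1], "dr": [0, 0, 0]},
  {"gripper": 100, "delta_pos": [0, 1.9, 2.1], "dr": [0, 0, 0]},
  {"gripper": 100, "delta_pos": [0, 1.9, 2.1], "dr": [0, 0, 0]},
])

```text
t: 9.47
ee_pos: [546.8, 162.9, 190.8]
orientation: [1.391, 1.08, -1.391]
ft_force: [0.7, 0.3, 0.3]
width: 87.7
```

Emit:
apply_moves([
  {"gripper": 100, "delta_pos": [0.5, 1.9, 2.1], "dr": [0, 0, 0]},
  {"gripper": 100, "delta_pos": [0.5, 1.9, 2.2], "dr": [0, 0, 0]},
  {"gripper": 100, "delta_pos": [0, 0, 0], "dr": [0.048, 0, 0]},
  {"gripper": 100, "delta_pos": [0, 0, 0], "dr": [0, 0, 0]},
  {"gripper": 100, "delta_pos": [0, 0, 0], "dr": [0, 0, 0]},
])

```text
t: 9.88
ee_pos: [572.3, 112.7, 180.7]
orientation: [1.426, 1.053, -1.427]
ft_force: [0.5, -0.7, -0.6]
width: 87.6
```

```bash
python3 - <<'E'
from h import *
to((571,112,60),-17.7)
d=cam('wrist'); save(d,'w3.png'); c=cloud(d); im=d['img']
m=(np.hypot(c[...,0]-571,c[...,1]-112)<45)&(c[...,2]>68)&(c[...,2]<82)
P=c[m][:,:2].astype(np.float32); print('knob top',len(P),c[m].mean(0),cv2.minAreaRect(P))
hsv=cv2.cvtColor(im,cv2.COLOR_RGB2HSV); y=(abs(hsv[...,0].astype(int)-23)<9)&(hsv[...,1]>150)&(c[...,2]>25)&(c[...,2]<45)&(np.hypot(c[...,0]-571,c[...,1]-112)<150)
Q=c[y][:,:2].astype(np.float32); print('arm',len(Q),Q.mean(0) if len(Q) else '',cv2.minAreaRect(Q) if len(Q)>5 else '')
E
```

```text
t 9.88 pos [572.3 112.7 180.7] yaw_y -17.19 xdir [-0.001  0.    -1.   ] F [ 0.5 -0.7 -0.6] Mz [-0.07  0.09  0.02] w 87.6 q [0.17 0.44 1.77 0.   0.94 0.47]
tool cm [12.07 -0.09  0.1 ] norm 12.07
dr x 0.009
knob top 962 [570.30067955 116.0280238   75.62772135] ((569.9073486328125, 114.85191345214844), (47.98622131347656, 15.991325378417969), 74.0479736328125)
arm 635 [552.772     52.808506] ((552.83984375, 53.80574035644531), (53.7457275390625, 14.685893058776855), 73.00343322753906)
```

View pics/w3.png

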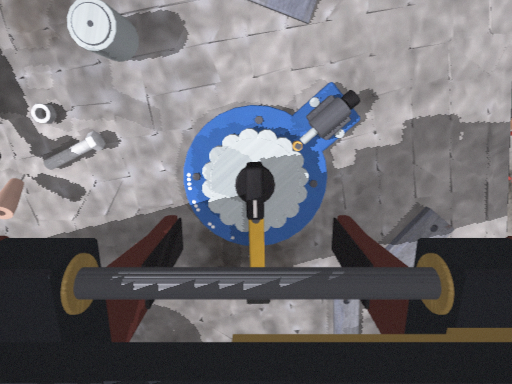

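The wrist view shows the knob bar at about (255,190) with the white line towards the arm, which runs down to (258,270). The offcut is standing at (95,28). The knob measures 48 x 16 mm, as it should, centred at (570,115) with the jaw yaw needed about -16°.

Emit:
apply_moves([
  {"gripper": 100, "delta_pos": [2, -0.28, -0.12], "dr": [-0.02, 0, 0]},
  {"gripper": 100, "delta_pos": [3, 0, 0], "dr": [0, 0, 0]},
  {"gripper": 100, "delta_pos": [3, 0, 0], "dr": [0, 0, 0]},
  {"gripper": 100, "delta_pos": [2, 0, 0], "dr": [0, 0, 0]},
  {"gripper": 70, "delta_pos": [1, 0, 0], "dr": [0, 0, 0]},
])

```text
t: 10.35
ee_pos: [568.2, 115.7, 68.5]
orientation: [1.409, 1.066, -1.415]
ft_force: [-0.4, -0.0, 0.6]
width: 84.0
```

Emit:
apply_moves([
  {"gripper": 45, "delta_pos": [0.9, 0, 0], "dr": [0, 0, 0]},
  {"gripper": 45, "delta_pos": [0, 0, 0], "dr": [0, 0, 0]},
  {"gripper": 45, "delta_pos": [0, 0, 0], "dr": [0, 0, 0]},
  {"gripper": 45, "delta_pos": [0, 0, 0], "dr": [0, 0, 0]},
  {"gripper": 45, "delta_pos": [0, 0, 0], "dr": [0, 0, 0]},
])

```text
t: 10.77
ee_pos: [571.1, 115.1, 63.2]
orientation: [1.416, 1.061, -1.412]
ft_force: [0.4, 0.2, 0.7]
width: 51.2
```

```bash
python3 - <<'E'
from h import *
to((570,114.7,60.5),-16)
E
```

```text
t 10.77 pos [571.1 115.1  63.2] yaw_y -16.2 xdir [ 0.002  0.    -1.   ] F [0.4 0.2 0.7] Mz [-0.04  0.04  0.03] w 51.2 q [0.18 0.61 1.82 0.   0.71 0.46]
tool cm [ 0.27 -0.1   0.07] norm 0.29
dr x -0.003
```

Emit:
apply_moves([
  {"gripper": 30, "delta_pos": [0.2, -0.05, 0], "dr": [0, 0, 0]},
  {"gripper": 20, "delta_pos": [0, 0, 0], "dr": [0, 0, 0]},
  {"gripper": 0, "delta_pos": [0, 0, 0], "dr": [0, 0, 0]},
  {"gripper": 0, "delta_pos": [0, 0, 0], "dr": [0, 0, 0]},
  {"gripper": 0, "delta_pos": [0, 0, 0], "dr": [0, 0, 0]},
])

```text
t: 11.18
ee_pos: [569.8, 115.0, 60.0]
orientation: [1.415, 1.062, -1.414]
ft_force: [0.7, -0.6, -0.0]
width: 18.1
```

Emit:
apply_moves([
  {"gripper": 0, "delta_pos": [0, 0, 0], "dr": [0, 0, 0]},
  {"gripper": 0, "delta_pos": [0, 0, 0], "dr": [0, 0, 0]},
  {"gripper": 0, "delta_pos": [0, 0, 0], "dr": [0, 0, 0]},
  {"gripper": 0, "delta_pos": [0, 0, 0], "dr": [0, 0, 0]},
  {"gripper": 0, "delta_pos": [0, 0, 0], "dr": [0, 0, 0]},
])

```text
t: 11.6
ee_pos: [570.4, 114.9, 60.0]
orientation: [1.415, 1.061, -1.414]
ft_force: [4.9, -3.0, -2.5]
width: 15.8
```

```bash
python3 - <<'E'
from h import *
to((570,114.7,60.5),-16)
E
```

```text
t 11.6 pos [570.4 114.9  60. ] yaw_y -16.21 xdir [ 0.001 -0.    -1.   ] F [ 4.9 -3.  -2.5] Mz [-0.51 -0.38  0.02] w 15.8 q [ 0.18  0.62  1.82 -0.    0.7   0.46]
tool cm [-0.05 -0.03  0.03] norm 0.07
dr x -0.004
```

Gripped at 15.8 mm wide with small side forces. Now I'll turn to stop 1 and check the moment at each step to count clicks.

Emit:
apply_moves([
  {"gripper": 0, "delta_pos": [0, 0.03, 0], "dr": [0.04, 0, 0]},
  {"gripper": 0, "delta_pos": [0, 0, 0], "dr": [0.04, 0, 0]},
  {"gripper": 0, "delta_pos": [0, 0, 0], "dr": [0.04, 0, 0]},
  {"gripper": 0, "delta_pos": [0, 0, 0], "dr": [0.04, 0, 0]},
  {"gripper": 0, "delta_pos": [0, 0, 0], "dr": [0.04, 0, 0]},
])

```text
t: 12.02
ee_pos: [570.5, 114.8, 60.0]
orientation: [1.557, 0.939, -1.556]
ft_force: [3.9, -2.3, -1.1]
width: 16.2
```

```bash
python3 -c "
from h import *
to()"
```

```text
t 12.02 pos [570.5 114.8  60. ] yaw_y -27.78 xdir [ 0.001 -0.    -1.   ] F [ 3.9 -2.3 -1.1] Mz [-0.49 -0.32  0.04] w 16.2 q [ 0.18  0.62  1.82 -0.    0.7   0.66]
```

Emit:
apply_moves([
  {"gripper": 0, "delta_pos": [0, 0, 0], "dr": [0.04, 0, 0]},
  {"gripper": 0, "delta_pos": [0, 0, 0], "dr": [0.04, 0, 0]},
  {"gripper": 0, "delta_pos": [0, 0, 0], "dr": [0.04, 0, 0]},
  {"gripper": 0, "delta_pos": [0, 0, 0], "dr": [0.04, 0, 0]},
  {"gripper": 0, "delta_pos": [0, 0, 0], "dr": [0.033, 0, 0]},
])

```text
t: 12.43
ee_pos: [570.5, 114.8, 60.0]
orientation: [1.689, 0.808, -1.688]
ft_force: [3.2, -3.3, -1.1]
width: 15.7
```

```bash
python3 -c "
from h import *
to(None,-16.2-22.5)"
```

```text
t 12.43 pos [570.5 114.8  60. ] yaw_y -38.85 xdir [ 0.001 -0.    -1.   ] F [ 3.2 -3.3 -1.1] Mz [-0.46 -0.42  0.2 ] w 15.7 q [ 0.18  0.62  1.82 -0.    0.7   0.86]
dr x -0.003
```

Emit:
apply_moves([
  {"gripper": 0, "delta_pos": [0, 0, 0], "dr": [0.04, 0, 0]},
  {"gripper": 0, "delta_pos": [0, 0, 0], "dr": [0.04, 0, 0]},
  {"gripper": 0, "delta_pos": [0, 0, 0], "dr": [0.04, 0, 0]},
  {"gripper": 0, "delta_pos": [0, 0, 0], "dr": [0.04, 0, 0]},
  {"gripper": 0, "delta_pos": [0, 0, 0], "dr": [0.04, 0, 0]},
])

```text
t: 12.85
ee_pos: [570.6, 114.7, 60.0]
orientation: [1.821, 0.657, -1.819]
ft_force: [4.8, -3.5, -0.6]
width: 15.6
```

```bash
python3 -c "
from h import *
to()"
```

```text
t 12.85 pos [570.6 114.7  60. ] yaw_y -50.29 xdir [ 0.001 -0.    -1.   ] F [ 4.8 -3.5 -0.6] Mz [-0.45 -0.45  0.13] w 15.6 q [ 0.18  0.62  1.82 -0.    0.7   1.06]
```

Emit:
apply_moves([
  {"gripper": 0, "delta_pos": [0, 0, 0], "dr": [0.04, 0, 0]},
  {"gripper": 0, "delta_pos": [0, 0, 0], "dr": [0.04, 0, 0]},
  {"gripper": 0, "delta_pos": [0, 0, 0], "dr": [0.04, 0, 0]},
  {"gripper": 0, "delta_pos": [0, 0, 0], "dr": [0.04, 0, 0]},
  {"gripper": 0, "delta_pos": [0, 0, 0], "dr": [0.033, 0, 0]},
])

```text
t: 13.27
ee_pos: [570.6, 114.7, 60.0]
orientation: [1.942, 0.495, -1.94]
ft_force: [4.5, -3.5, -0.4]
width: 15.9
```

```bash
python3 - <<'E'
from h import *
to(None,-16.2-45)
E
```

```text
t 13.27 pos [570.6 114.7  60. ] yaw_y -61.36 xdir [ 0.001 -0.    -1.   ] F [ 4.5 -3.5 -0.4] Mz [-0.52 -0.51  0.24] w 15.9 q [ 0.18  0.62  1.82 -0.    0.7   1.25]
dr x -0.003
```

Emit:
apply_moves([
  {"gripper": 0, "delta_pos": [0, 0, 0], "dr": [0.04, 0, 0]},
  {"gripper": 0, "delta_pos": [0, 0, 0], "dr": [0.04, 0, 0]},
  {"gripper": 0, "delta_pos": [0, 0, 0], "dr": [0.04, 0, 0]},
  {"gripper": 0, "delta_pos": [0, 0, 0], "dr": [0.04, 0, 0]},
  {"gripper": 0, "delta_pos": [0, 0, 0], "dr": [0.04, 0, 0]},
])

```text
t: 13.68
ee_pos: [570.6, 114.6, 60.0]
orientation: [2.061, 0.311, -2.058]
ft_force: [4.5, -4.9, -1.0]
width: 15.8
```

```bash
python3 -c "
from h import *
to()"
```

```text
t 13.68 pos [570.6 114.6  60. ] yaw_y -72.79 xdir [ 0.001 -0.    -1.   ] F [ 4.5 -4.9 -1. ] Mz [-0.63 -0.45  0.18] w 15.8 q [ 0.18  0.62  1.82 -0.    0.7   1.45]
```

Emit:
apply_moves([
  {"gripper": 0, "delta_pos": [0, 0, 0], "dr": [0.04, 0, 0]},
  {"gripper": 0, "delta_pos": [0, 0, 0], "dr": [0.04, 0, 0]},
  {"gripper": 0, "delta_pos": [0, 0, 0], "dr": [0.04, 0, 0]},
  {"gripper": 0, "delta_pos": [0, 0, 0], "dr": [0.04, 0, 0]},
  {"gripper": 0, "delta_pos": [0, 0, 0], "dr": [0.033, 0, 0]},
])

```text
t: 14.1
ee_pos: [570.7, 114.5, 60.0]
orientation: [2.167, 0.116, -2.165]
ft_force: [4.7, -3.8, -1.0]
width: 15.9
```

```bash
python3 - <<'E'
from h import *
to(None,-16.2-67.5)
for n in ('side','scene'):
    d=cam(n); save(d,n+'4.png'); c=cloud(d); hsv=cv2.cvtColor(d['img'],cv2.COLOR_RGB2HSV)
    y=(abs(hsv[...,0].astype(int)-23)<9)&(hsv[...,1]>150)&(c[...,2]>25)&(c[...,2]<45)&(np.hypot(c[...,0]-570,c[...,1]-115)<150)
    Q=c[y][:,:2].astype(np.float32)
    if len(Q)>5: print(n,len(Q),Q.mean(0),cv2.minAreaRect(Q),'ang',np.degrees(np.arctan2(Q[:,1].mean()-114.8,Q[:,0].mean()-570)))
E
```

```text
t 14.1 pos [570.7 114.5  60. ] yaw_y -83.86 xdir [ 0.001 -0.    -1.   ] F [ 4.7 -3.8 -1. ] Mz [-0.6  -0.49  0.34] w 15.9 q [ 0.18  0.62  1.82 -0.    0.7   1.64]
dr x -0.003
side 148 [497.55875 101.74623] ((502.2934875488281, 102.46388244628906), (104.69963836669922, 14.078181266784668), 7.099233627319336) ang -169.785
scene 340 [495.44406  103.246315] ((494.8996276855469, 104.26939392089844), (118.7552719116211, 15.162755012512207), 5.866283893585205) ang -171.19106
```

View pics/scene4.png

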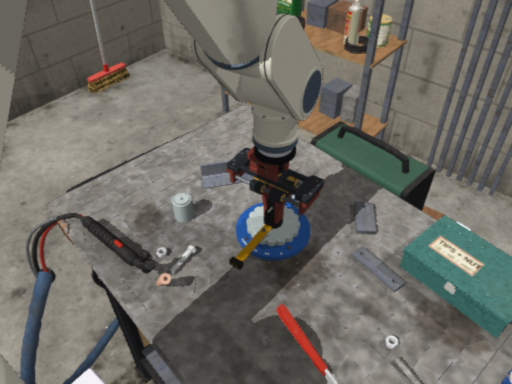

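The scene view shows the knob held, the arm tip at (237,262) and the offcut standing at (182,207), well clear. The bystanders haven't moved. One hold and a wrist-camera check of the arm angle, then hand in.

Emit:
apply_moves([
  {"gripper": 0, "delta_pos": [0, 0, 0], "dr": [0, 0, 0]},
  {"gripper": 0, "delta_pos": [0, 0, 0], "dr": [0, 0, 0]},
  {"gripper": 0, "delta_pos": [0, 0, 0], "dr": [0, 0, 0]},
  {"gripper": 0, "delta_pos": [0, 0, 0], "dr": [0, 0, 0]},
  {"gripper": 0, "delta_pos": [0, 0, 0], "dr": [0, 0, 0]},
])

```text
t: 14.62
ee_pos: [570.7, 114.5, 60.0]
orientation: [2.166, 0.118, -2.164]
ft_force: [4.6, -4.7, -0.9]
width: 15.8
```

```bash
python3 - <<'E'
from h import *
to(None,-16.2-67.5)
for n in ('wrist','scene','side'):
    d=cam(n); save(d,n+'5.png'); c=cloud(d); hsv=cv2.cvtColor(d['img'],cv2.COLOR_RGB2HSV)
    y=(abs(hsv[...,0].astype(int)-23)<9)&(hsv[...,1]>150)&(c[...,2]>20)&(c[...,2]<50)&(np.hypot(c[...,0]-570,c[...,1]-115)<150)
    Q=c[y][:,:2].astype(np.float32)
    if len(Q)>5:
        vx,vy=cv2.fitLine(Q,cv2.DIST_HUBER,0,.01,.01).ravel()[:2]; print(n,len(Q),cv2.minAreaRect(Q),'line',np.degrees(np.arctan2(vy,vx)))
E
```

```text
t 14.62 pos [570.7 114.5  60. ] yaw_y -83.73 xdir [ 0.001 -0.001 -1.   ] F [ 4.6 -4.7 -0.9] Mz [-0.65 -0.48  0.29] w 15.8 q [ 0.18  0.62  1.82 -0.    0.7   1.64]
dr x -0.001
wrist 699 ((509.4794006347656, 107.67364501953125), (24.036773681640625, 15.202924728393555), 5.782825946807861) line 8.615765
scene 331 ((499.84014892578125, 104.34201049804688), (106.52256774902344, 15.704585075378418), 5.637478351593018) line 4.9763403
side 145 ((502.4045104980469, 103.02457427978516), (104.87074279785156, 13.866862297058105), 5.910510063171387) line 4.4682074
```

View pics/wrist5.png

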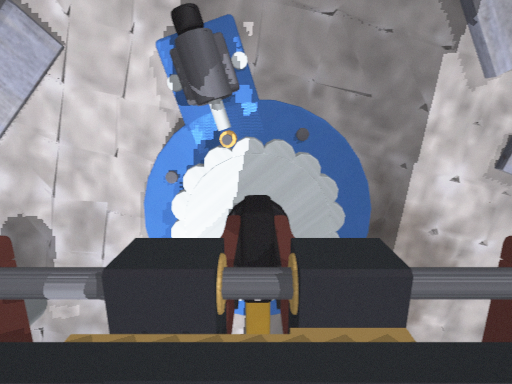

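The roller at (228,139) is seated between two lobes. The arm is along about -174°, which is about 68° clockwise of home, and the moment is steady. Handing in.

```bash
python3 -c "
from workcell import ctrl
print(ctrl.close_job())"
```

```text
the job is handed in; nothing more can be done
None
```

The offcut is out of the way, and the job was handed in with the gripper still holding the knob at the third stop, about 15 s into the 61 s.

- **Offcut:** I stood it upright at about (482, 288) mm, roughly 195 mm from the turning axis, where the arm can't reach it. Depth readings after I let go showed its top at 49 mm, within a millimetre or so of its 50 mm height. The flat bars and angle iron looked unmoved in the last scene view.
- **Knob:** I gripped the bar (15.8 mm measured, 16 mm given) and turned it 1.18 rad clockwise in small steps. I counted three clicks from the moment about the knob axis, which rose at each stop:

| Stop | Moment at the stop (N m) | Moment at the crest before it (N m) |
|---|---|---|
| First | 0.20 | 0.04 |
| Second | 0.24 | 0.13 |
| Third | 0.34, settling to 0.29 while held | 0.18 |

- **Last checks:** the tool had turned 67.5°, which matches the third stop. Rectangle fits to the arm in the cameras gave 66.5–68.6°. Line fits to the same points disagreed by up to about 3°, probably because the gripper hid part of the arm; I relied on the rectangle fits and the tool angle. The roller looked seated between two lobes. Side force on the tool was about 7 N, well under the limits.

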